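Stand the cut steel pieces on their chalked base plates

TASK

Lay out the four post feet for tack welding: stand each of the four cut steel pieces upright in the middle of the base plate whose chalk outline has the shape of its end, turned to line up with the outline (the U-channel with its open side to the same side as drawn). Leave the base plates and the pliers lying where they are, and leave all four pieces standing on their plates.

Things in the scene. Friction and masses are not known exactly. Their poses are not given: they have to be found in the camera images.
- round_tube_mid (a point): cut piece of round tube, galvanised light grey, outside diameter 48 mm, wall 4 mm, about 0.26 kg. It starts standing upright on the bench, 60 mm high; this point is at its centre, half-way up (30 mm above its foot), z up along its length. Any yaw will do.
- square_tube_mid (a point): cut piece of square tube in red-oxide primer, 40 x 40 mm outside, wall 4 mm, about 0.27 kg. It starts standing upright on the bench, 60 mm high; this point is at its centre, half-way up (30 mm above its foot), z up along its length. x and y are square to its faces.
- flat_tube_mid (a point): cut piece of rectangular tube, dark bare steel, 60 mm along x by 30 mm along y outside, wall 4 mm, about 0.31 kg. It starts standing upright on the bench, 60 mm high; this point is at its centre, half-way up (30 mm above its foot), z up along its length. Grip it across the 30 mm (along y).
- channel_mid (a point): cut piece of U-channel in blue-grey primer: 50 mm wide along y over the outsides of its two flanges (7 mm thick), 38 mm deep along x, the 6 mm web at -x and the open side at +x, about 0.35 kg, point central in 50 x 38 mm. It starts standing upright on the bench, 60 mm high; this point is at its centre, half-way up (30 mm above its foot), z up along its length. Grip it along y over the flanges.
- channel_mouth (a point): point of the U-channel in the middle of its open side, half-way up, 19 mm along x from channel_mid; it tells which way the channel opens.
- plate_round: loose dark steel base plate, 100 x 100 x 8 mm, flat on the bench, a bolt hole near each corner; origin at the centre of its underside (top face 8 mm above), x and y along its edges. On it a white chalk outline drawn 2 mm clear of the piece: a circle, 52 mm inside the line, centred on the plate: for the round tube.
- plate_square: loose dark steel base plate, 100 x 100 x 8 mm, flat on the bench, a bolt hole near each corner; origin at the centre of its underside (top face 8 mm above), x and y along its edges. On it a white chalk outline drawn 2 mm clear of the piece: a square, 44 x 44 mm inside the line, sides parallel to the plate's edges: for the square tube (any of the four quarter turns fits).
- plate_flat: loose dark steel base plate, 100 x 100 x 8 mm, flat on the bench, a bolt hole near each corner; origin at the centre of its underside (top face 8 mm above), x and y along its edges. On it a white chalk outline drawn 2 mm clear of the piece: a rectangle, 64 mm along x by 34 mm along y inside the line: for the rectangular tube (either way round).
- plate_channel: loose dark steel base plate, 100 x 100 x 8 mm, flat on the bench, a bolt hole near each corner; origin at the centre of its underside (top face 8 mm above), x and y along its edges. On it a white chalk outline drawn 2 mm clear of the piece: a U, 54 mm along y by 42 mm along x, centred on the plate, web at the plate's -x, open side at its +x: for the U-channel, whose x must point the same way as the plate's.
- pliers: combination pliers with red handles lying on the bench, 175 mm long along x (jaws at +x), 61 mm wide, 17 mm high; origin at the centre of the underside. A bystander: leave it alone.

How it is judged:
By the outcome, as a careful person would: the job done as asked, in the order asked, and still so for the second after the job is handed in, with the robot touching nothing.
It also fails if it takes over 112 s, if anything falls off the work surface, if the arm or the gripper's body presses on something with over 40 N, if the wrist force passes 120 N, or if a joint passes its speed limit or range.

ROBOT

A 6-joint arm with a two-finger parallel gripper is mounted at the origin on the work surface. World frame = base frame: x ahead of the robot, y to its left, z up, the work surface at z = 0. Lengths are in m, angles in rad, forces in N, time in s.
With the tool pointing down it reaches from about 0.25 to 0.8 m from the base axis. Payload 3.9 kg.
Tool frame: the origin (TCP) lies at the very end of the fingers, on their centre line; the grasp point (between the pads) lies 19 mm behind it (bot.tcp_to_grasp is the distance from the TCP to the grasp point, in m); z points along the fingers, x is the direction in which the jaws open and shut, and the axes are right-handed (so a half turn about z gives the same grasp; the last joint's range is limited). The gripper opens to 85 mm and grips with 20 to 120 N. Pads are 22 mm wide; open, the fingers measure 114 mm over their backs; the gripper's body (76 mm by 85 mm) begins 54 mm behind the grasp point. The pads swing forward as they close: fully open they stand 13 mm farther back than shut.
Start: joints at [-1.194, 0.26, -0.138, 1.173, 0, 1.571], TCP at [0.193, -0.488, 0.231] pointing down, gripper open.
Joint ranges: [-2.78, 2.78], [-0.83, 1.72], [-1.28, 1.37], [-1.9, 2.12], [-1.57, 1.48], [-3.14, 3.14]. Speed limits (rad/s): [2.57, 2.57, 3.14, 3.14, 3.14, 3.14].

INTERFACE

Orientations are given as a unit quaternion [w, x, y, z].
In Python, from rig import bot gives the robot as it stands.
- The arm moves only by the tool move_arm, never from a script. Its argument "deltas" is a list of rows, each a list of 4 numbers: the shift along the tool's x, y, z in cm, then the turn about the tool's z in rad. In form: [[x, y, z, turn], ...]. A call has exactly 8 rows; each row shifts and turns the commanded pose from where the row before left it, along the tool's axes as they then stand; what a row does not reach is not made up. A row lasts 1/10 s, in which the tool goes at most 50 mm and 8.59 degrees, less where a joint would pass 70% of its speed; a pose out of reach is approached as far as the arm can. A call with a gripper value outside its range is refused whole. "jaw" is the opening, from 0 (shut) to 1 (fully open), set as the call begins (left out, the last holds). The fingers move at their own pace and stop on an object; "force" is the grip in N (left out, the last holds). Time passes only in rows, so rows that do not move let the fingers close, or fill a call up. It gives the time, the measured TCP pose, the force and the opening at its end, in the units of the state.
- bot.observe(): the state, without advancing time (a new reading comes with each control period).
- bot.capture(name): name is "scene" or "top" or "wrist"; returns a dict with "image" (420x560x3 uint8, blue, green, red), "z_map" (420x560 float32, m along the optical axis (not along the pixel's ray), 0 where there is no reading), "vertical_fov" (degrees; the focal length in pixels is half the picture's height over the tangent of half this angle, whatever the lens; pixels are square), "cx", "cy" (the principal point, pixels), "extrinsics" (4x4, takes a point from world to camera coordinates); the wrist camera has in their place "hand_eye" (4x4, takes a point from camera to tool coordinates, whose origin is the TCP and whose axes are the tool frame's). Camera axes: x right, y up, looking along -z (the intrinsics and any distortion apply to the point x, -y, -z); pixel columns grow to the right and rows downward; lengths in m; the calibration is good to about 2 mm. The wrist camera is an equidistant fisheye: a pixel r from the principal point sees the ray r / f radians off the axis. A picture is of the moment at which its call begins: read the wrist's pose just before it.
- bot.finish_job(): hands the job in, once; it reports no verdict.
The state is a dict: "clock": time; "joint_pos": joint angles; "joint_vel": joint speeds; "tau": joint torques, N m; "tcp_pos": TCP position; "orientation": TCP orientation; "wrist_force": force on the tool from outside, world axes, zero at the start; "ft_torque": the same for the moment, N m; "grip_width": finger opening in m.
Only numpy, scipy, OpenCV 4.12 (cv2) and the standard library are available. Lean on these libraries where they do the work, as an engineer would, in place of code of your own. Each camera call takes 0.05 s, during which the arm holds its last target. There are 200 camera calls.

## Working session

There is one attempt and no reset: what is moved stays moved. The work goes in short steps, Python scripts to look and compute and a tool call to move; the robot and the scene stay as the last step left them, time stands still between calls to the robot, and variables do not carry over. Pictures are saved under pics/ and viewed, about 12 in all and at most 16, crops included, and the job is handed in when it is done.

Besides the shell and the picture viewer there is one more tool, called after "Call:" in YAML: its name, and indented under it one key for each argument. move_arm: Moves the arm, as the interface text tells. Its arguments: {"type":"object","properties":{"deltas":{"type":"array","items":{"type":"array","items":{"type":"number"}}},"jaw":{"type":"number"},"force":{"type":"number"}},"required":["deltas"]}

```bash
mkdir -p pics; ls
python3 - <<'E'
from rig import bot
import cv2,numpy as np
print(bot.observe())
for n in("scene","top"):
    c=bot.capture(n); cv2.imwrite(f"pics/{n}0.png",c["image"]); np.savez(f"{n}0.npz",**c)
    print(n,c["vertical_fov"],c["cx"],c["cy"],c["extrinsics"].round(3).tolist(),c.keys())
E
```

```text
pics
{'clock': 0.0, 'joint_pos': array([-1.19400889e+00,  2.60673875e-01, -1.39386653e-01,  1.17269159e+00,
       -4.65579002e-05,  1.57078181e+00]), 'joint_vel': array([-5.16975737e-05, -2.51937417e-03, -1.56245413e-03,  1.46433030e-04,
       -1.69735857e-03,  6.10512886e-04]), 'tau': array([ 3.66292743e-04, -4.05677497e+01,  2.53921044e+01,  1.87124364e-02,
        1.63222367e-04, -7.09447946e-06]), 'tcp_pos': array([ 0.19289964, -0.48753949,  0.23046357]), 'orientation': array([-5.30495673e-04,  8.27027023e-01, -5.62161318e-01, -8.21826328e-04]), 'wrist_force': array([-0.4143412 ,  0.59569539, -0.4022658 ]), 'ft_torque': array([-0.01506921, -0.01354478, -0.00159991]), 'grip_width': 0.0854299810020473}
scene 43.02484398358347 279.7258026460962 203.2594362432121 [[-0.653, 0.757, 0.01, 0.335], [-0.602, -0.526, 0.601, 0.267], [0.46, 0.386, 0.8, -1.66], [0.0, 0.0, 0.0, 1.0]] dict_keys(['image', 'z_map', 'vertical_fov', 'cx', 'cy', 'extrinsics'])
top 43.491883738956034 278.48947401501266 193.30897946559853 [[-0.015, -1.0, 0.007, -0.011], [0.996, -0.015, 0.083, -0.535], [-0.083, 0.008, 0.997, -1.53], [0.0, 0.0, 0.0, 1.0]] dict_keys(['image', 'z_map', 'vertical_fov', 'cx', 'cy', 'extrinsics'])
```

View pics/top0.png

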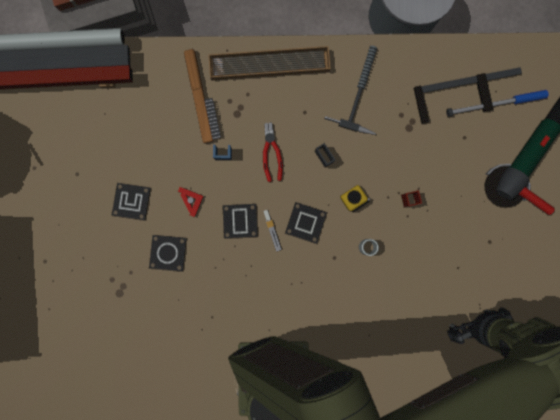

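View pics/scene0.png

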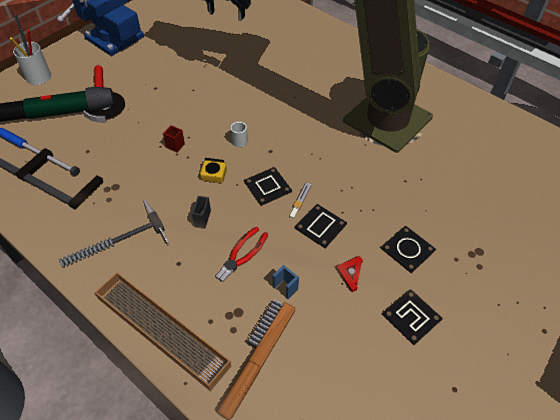

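The top view shows the pieces at channel (222,152), flat tube (324,155), square (412,199) and round (370,248). The plates are channel (131,201), round (168,253), flat (240,221) and square (305,222), and the pliers are at (272,155). The scene view agrees.

```bash
cat > vis.py <<'E'
import numpy as np,cv2
from scipy.spatial.transform import Rotation as R
PC={"channel":(222,152),"flat":(324,155),"square":(412,199),"round":(370,248)}
PL={"channel":(131,201),"round":(168,253),"flat":(240,221),"square":(305,222)}
def foc(c): return 210/np.tan(np.radians(c["vertical_fov"])/2)
def rays(c,uv,wrist=False):
    d=(np.asarray(uv,float).reshape(-1,2)-[c["cx"],c["cy"]])/foc(c)
    if wrist:
        r=np.linalg.norm(d,axis=1)+1e-12; s=(np.sin(r)/r)[:,None]
        return np.c_[d*s*[1,-1],-np.cos(r)]
    return np.c_[d*[1,-1],-np.ones(len(d))]
def cam2world(c,st=None):
    if st is None: return np.linalg.inv(c["extrinsics"])
    T=np.eye(4); q=st["orientation"]; T[:3,:3]=R.from_quat(q[[1,2,3,0]]).as_matrix(); T[:3,3]=st["tcp_pos"]
    return T@c["hand_eye"]
def onplane(c,uv,z,st=None):
    T=cam2world(c,st); d=rays(c,uv,st is not None)@T[:3,:3].T
    return T[:3,3]+d*((z-T[2,3])/d[:,2])[:,None]
def cloud(c,st=None):
    v,u=np.mgrid[:420,:560]; d=rays(c,np.c_[u.ravel(),v.ravel()],st is not None)
    P=d/-d[:,2:]*c["z_map"].ravel()[:,None]; T=cam2world(c,st)
    return (P@T[:3,:3].T+T[:3,3]).reshape(420,560,3)
def psi(st):
    q=st["orientation"]; x=R.from_quat(q[[1,2,3,0]]).as_matrix()[:,0]; return np.arctan2(x[1],x[0])
def delta(st,xyz,yaw):
    """cm in present tool axes, turn about tool z (tool down), yaw modulo half turn"""
    p=psi(st); dx,dy,dz=(np.asarray(xyz)-st["tcp_pos"])*100
    t=(p-yaw+np.pi/2)%np.pi-np.pi/2
    return np.round([dx*np.cos(p)+dy*np.sin(p),dx*np.sin(p)-dy*np.cos(p),-dz,t],3)
E
python3 - <<'E'
from vis import *
c=dict(np.load("top0.npz")); P=cloud(c)
print("bench z",np.median(P[180:300,60:420,2]))
def rect(m,z):
    cs,_=cv2.findContours(m.astype(np.uint8),0,2); k=max(cs,key=cv2.contourArea)
    W=onplane(c,k.reshape(-1,2),z)[:,:2]
    (x,y),(w,h),a=cv2.minAreaRect((W*1000).astype(np.float32)); return np.round([x,y,w,h,a],1)
g=c["image"].max(2)
def win(m,u,v,r):
    o=np.zeros_like(m);o[v-r:v+r,u-r:u+r]=m[v-r:v+r,u-r:u+r];return o
for n,(u,v) in PL.items(): print("plate",n,rect(win(g<75,u,v,26),.008))
for n,(u,v) in PC.items(): print("piece",n,rect(win(P[...,2]>.045,u,v,20),.06))
E
```

```text
bench z 0.0012786458366919051
plate channel [519.3 417.2 105.   99.3  81.2]
plate round [365.3 308.3 104.8 100.   83.9]
plate flat [456.7  95.3 100.1 103.7   2. ]
plate square [ 448.9 -100.   102.3   99.4   70.7]
piece channel [655.9 144.   49.5  38.   89.2]
piece flat [ 644.5 -155.5   60.7   31.8   31.1]
piece square [ 512.7 -405.7   39.9   43.6   12.1]
piece round [ 374.5 -275.3   45.8   45.6   88.4]
```

Run:
```python
from rig import bot
from vis import *
st=bot.observe(); print(psi(st),delta(st,[.3745,-.2753,.17],psi(st)))
c=bot.capture("wrist"); print(c["hand_eye"].round(3).tolist(),foc(c),c["cx"],c["cy"])
```

```text
-1.1940198478408424 [-13.062 -24.691   6.055   0.   ]
[[1.0, -0.0, 0.0, 0.0], [-0.0, -0.96, -0.28, -0.071], [0.0, 0.28, -0.96, -0.143], [0.0, 0.0, 0.0, 1.0]] 325.19226210127806 282.27507321523393 207.35890203937478
```

Call:
move_arm:
  deltas:
    - [-1.9,-3.5,0.9,0]
    - [-1.9,-3.5,0.9,0]
    - [-1.9,-3.5,0.9,0]
    - [-1.9,-3.5,0.9,0]
    - [-1.9,-3.5,0.9,0]
    - [-1.9,-3.5,0.9,0]
    - [-1.7,-3.7,0.6,0]
    - [0,0,0,0]
  jaw: 1
  force: 50

```text
clock: 0.95
tcp_pos: [0.3765, -0.272, 0.1703]
orientation: [-0.001, 0.829, -0.56, -0.001]
wrist_force: [-0.3, -0.4, 0.6]
grip_width: 0.0855
```

```bash
cat > look.py <<'E'
import sys
from rig import bot
from vis import *
def look(name,save=True):
    st=bot.observe(); c=bot.capture("wrist")
    if save: cv2.imwrite(f"pics/{name}.png",c["image"])
    np.savez(f"{name}.npz",**c,st=np.array(st,dtype=object)); return st,c
E
python3 - <<'E'
from look import *
st,c=look("w1"); print(st["tcp_pos"],psi(st),st["clock"])
E
```

```text
[ 0.37652871 -0.2719743   0.17029107] -1.1876829634239205 0.95
```

View pics/w1.png

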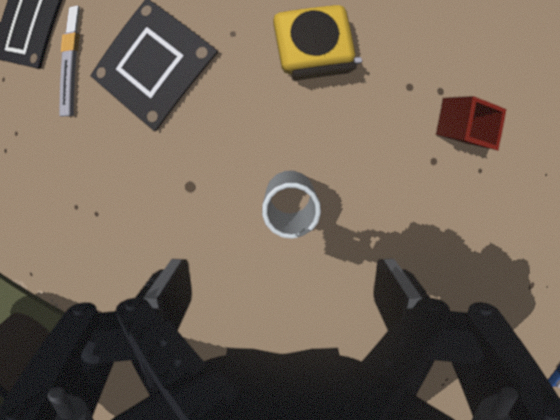

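The wrist view shows the round tube's rim at (292,210), the square plate at (152,64) and the square tube at (472,122). The tube sits between the open fingers.

```bash
cat >> look.py <<'E'
def rect(c,st,m,z):
    cs,_=cv2.findContours(m.astype(np.uint8),0,2); k=max(cs,key=cv2.contourArea)
    W=(onplane(c,k.reshape(-1,2),z,st)[:,:2]*1000).astype(np.float32)
    (x,y),(w,h),a=cv2.minAreaRect(W); 
    if w<h: w,h,a=h,w,a+90
    return np.round([x,y,w,h,(a+90)%180-90],1)   # mm, long side first, its angle in deg
def near(P,xy,r): return np.hypot(P[...,0]-xy[0],P[...,1]-xy[1])<r
def piece(c,st,xy,top=.06,r=.05):
    P=cloud(c,st); m=near(P,xy,r)&(P[...,2]>top-.008)&(P[...,2]<top+.015)
    return rect(c,st,m,top), np.round(np.median(P[m][:,2]),4)
def plate(c,st,xy):
    P=cloud(c,st); m=near(P,xy,.085)&(P[...,2]<.03)&(c["image"].max(2)<80)
    m=cv2.morphologyEx(m.astype(np.uint8),cv2.MORPH_OPEN,np.ones((5,5)))
    return rect(c,st,m,.008), np.round(np.median(P[m>0][:,2]),4)
E
python3 - <<'E'
from look import *
d=np.load("w1.npz",allow_pickle=True); st=d["st"].item(); c={k:d[k] for k in d if k!="st"}
print(piece(c,st,(.3745,-.2753)),plate(c,st,(.449,-.1)),piece(c,st,(.513,-.405)))
p,_=piece(c,st,(.3745,-.2753)); print(delta(st,[p[0]/1e3,p[1]/1e3,.02],psi(st)))
E
```

```text
(array([ 374.7, -280.1,   48. ,   47.7,   67.1]), np.float64(0.06)) (array([ 448.2, -103.3,  101.2,   98.6,   71. ]), np.float64(0.0084)) (array([ 512.5, -407.9,   46.2,   40.8,  -78.1]), np.float64(0.0597))
[ 0.685  0.473 15.029  0.   ]
```

Call:
move_arm:
  deltas:
    - [0.7,0.5,0,0]
    - [0,0,2.5,0]
    - [0,0,2.5,0]
    - [0,0,3,0]
    - [0,0,3,0]
    - [0,0,3,0]
    - [0,0,1,0]
    - [0,0,0,0]

```text
clock: 1.8
tcp_pos: [0.3708, -0.2843, 0.0203]
orientation: [0.0, 0.826, -0.563, -0.002]
wrist_force: [0.1, 0.4, 0.2]
grip_width: 0.0853
```

Call:
move_arm:
  deltas:
    - [0,0,0,0]
    - [0,0,0,0]
    - [0,0,0,0]
    - [0,0,0,0]
    - [0,0,0,0]
    - [0,0,0,0]
    - [0,0,0,0]
    - [0,0,-1,0]
  jaw: 0

```text
clock: 2.6
tcp_pos: [0.3722, -0.2834, 0.0316]
orientation: [0.0, 0.827, -0.562, -0.0]
wrist_force: [-0.2, 0.4, -1.6]
grip_width: 0.047
```

Run:
```python
from look import *
st,c=look("w2"); print(st["tcp_pos"],psi(st),st["clock"],st["grip_width"],delta(st,[.365,.308,.15],psi(st)))
```

```text
[ 0.3721845  -0.28341833  0.03163228] -1.1936246811615119 2.6 0.04699638500349302 [-55.249 -21.114 -11.837   0.   ]
```

View pics/w2.png

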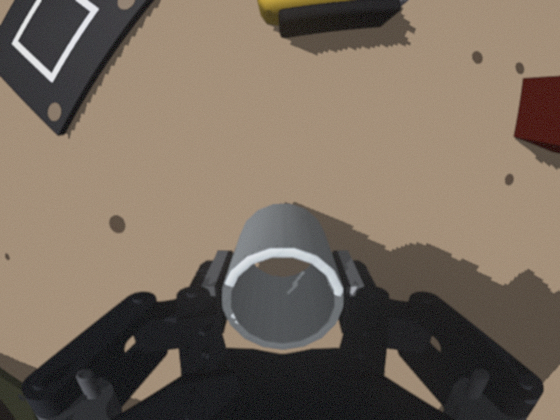

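The round tube is held between the pads, rim at (283,298). Next I measure where it sits relative to the tool.

```bash
cat >> look.py <<'E'
def load(n):
    d=np.load(n+".npz",allow_pickle=True); return d["st"].item(),{k:d[k] for k in d if k!="st"}
def held(c,st,top):
    p,z=piece(c,st,st["tcp_pos"][:2],top); d=delta(st,[p[0]/1e3,p[1]/1e3,0],psi(st))*10
    return "rect",p,"zmed",z,"offset in tool x,y mm",d[:2]
E
python3 - <<'E'
from look import *
st,c=load("w2"); P=cloud(c,st); m=near(P,st["tcp_pos"][:2],.04)&(P[...,2]>.06); print(np.percentile(P[m][:,2],[10,50,90,98]))
print(*held(c,st,.0715))
E
```

```text
[0.06802446 0.11481484 0.13225523 0.13591508]
rect [ 376.9 -281.4  105.7   48.   -50.4] zmed 0.0692 offset in tool x,y mm [-0.14 -5.13]
```

Call:
move_arm:
  deltas:
    - [0,0,-4,0]
    - [-3,-1,-4,0]
    - [-4.6,-1.9,-3,0]
    - [-4.6,-1.9,-1,0]
    - [-4.6,-1.9,0,0]
    - [-4.6,-1.9,0,0]
    - [-4.6,-1.9,0,0]
    - [-4.6,-1.9,0,0]

```text
clock: 3.45
tcp_pos: [0.3751, 0.0399, 0.147]
orientation: [-0.001, 0.827, -0.562, 0.001]
wrist_force: [2.4, -0.5, -1.4]
grip_width: 0.047
```

Call:
move_arm:
  deltas:
    - [-4.6,-1.7,0,0]
    - [-4.6,-1.7,0,0]
    - [-4.6,-1.7,0,0]
    - [-4.6,-1.7,0,0]
    - [-3.5,-1.2,0,0]
    - [-2,-0.7,0,0]
    - [0,0,0,0]
    - [0,0,0,0]

```text
clock: 4.25
tcp_pos: [0.3946, 0.2221, 0.1493]
orientation: [-0.016, 0.852, -0.523, -0.028]
wrist_force: [0.2, 0.6, -1.8]
grip_width: 0.0472
```

Run:
```python
from look import *
st,c=look("w3"); print(st["tcp_pos"],psi(st),st["clock"],st["grip_width"],st["joint_vel"].round(3))
print(plate(c,st,(.365,.308)))
print(*held(c,st,st["tcp_pos"][2]+.04))
```

```text
[0.39459815 0.22210464 0.14932606] -1.1022793468906038 4.25 0.0471621471113006 [-0.009 -0.005 -0.013 -0.001  0.002  0.002]
(array([366.7, 307.3,  98.7,  98.1,  -6.4]), np.float64(0.0086))
rect [401.6 219.4 105.9  48.  -71. ] zmed 0.1875 offset in tool x,y mm [ 5.57 -5.03]
```

View pics/w3.png

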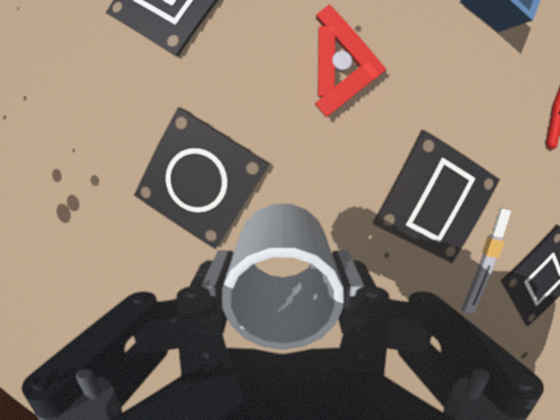

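The wrist hit the joint-6 limit: the tool is turned and tilted about 3.7°. I turn it back the other way. Plate round is at (203,178), flat at (437,197), and the channel plate is partly in view at top left.

Call:
move_arm:
  deltas:
    - [0,0,0,-0.15]
    - [0,0,0,-0.15]
    - [0,0,0,-0.15]
    - [0,0,0,-0.15]
    - [0,0,0,-0.15]
    - [0,0,0,-0.15]
    - [0,0,0,0]
    - [0,0,0,0]

```text
clock: 5.1
tcp_pos: [0.3947, 0.2223, 0.1494]
orientation: [-0.027, 0.994, -0.103, -0.018]
wrist_force: [-0.8, 0.2, -1.1]
grip_width: 0.0469
```

```bash
cat >> look.py <<'E'
def held(c,st,top):
    P=cloud(c,st); q=st["orientation"]; L=(P-st["tcp_pos"])@R.from_quat(q[[1,2,3,0]]).as_matrix()
    m=(abs(L[...,0])<st["grip_width"]/2+.0005)&(abs(L[...,1])<.045)&(abs(P[...,2]-top)<.008)
    p=rect(c,st,m,top); d=delta(st,[p[0]/1e3,p[1]/1e3,0],psi(st))*10
    return "rect",p,"zmed",np.round(np.median(P[m][:,2]),4),"offset in tool x,y mm",d[:2]
E
python3 - <<'E'
from look import *
st,c=load("w2"); print(*held(c,st,.0715))
st,c=look("w4"); print(st["tcp_pos"],st["orientation"],psi(st),st["joint_pos"].round(3),st["clock"])
print(plate(c,st,(.365,.308)),*held(c,st,st["tcp_pos"][2]+.04))
print(delta(st,[.3667,.3073,.1],psi(st)))
E
```

```text
rect [ 377.  -281.5   48.5   47.9  -68.7] zmed 0.0686 offset in tool x,y mm [-0.01 -5.18]
[0.39474998 0.22229169 0.14944141] [-0.02665647  0.99421359 -0.10250614 -0.01792381] -0.2044636675838953 [ 0.467  0.194 -0.455  0.924  0.064  2.244] 5.1
(array([365.7, 307.7,  98.9,  98. ,  83.7]), np.float64(0.0086)) rect [396.8 225.3  48.5  46.8 -10.8] zmed 0.1863 offset in tool x,y mm [ 1.4  -3.36]
[-4.473 -7.754  4.944  0.   ]
```

The commanded pose kept the tilt (joint 5 at 0.064), and rows cannot command tilt. It came from pushing against joint 6's upper limit, so pushing gently at the opposite limit should undo it. The round tube fits at any yaw, so turning costs nothing.

Call:
move_arm:
  deltas:
    - [0,0,0,-0.15]
    - [0,0,0,-0.15]
    - [0,0,0,-0.15]
    - [0,0,0,-0.15]
    - [0,0,0,-0.15]
    - [0,0,0,-0.15]
    - [0,0,0,-0.15]
    - [0,0,0,-0.15]

```text
clock: 5.95
tcp_pos: [0.395, 0.2229, 0.1495]
orientation: [-0.032, 0.877, 0.48, 0.001]
wrist_force: [0.3, 0.1, -2.3]
grip_width: 0.0467
```

Call:
move_arm:
  deltas:
    - [0,0,0,-0.15]
    - [0,0,0,-0.15]
    - [0,0,0,-0.15]
    - [0,0,0,-0.15]
    - [0,0,0,-0.15]
    - [0,0,0,-0.15]
    - [0,0,0,-0.15]
    - [0,0,0,-0.15]

```text
clock: 6.75
tcp_pos: [0.395, 0.2229, 0.1495]
orientation: [-0.026, 0.452, 0.891, 0.019]
wrist_force: [-0.6, -0.4, -1.9]
grip_width: 0.0473
```

Call:
move_arm:
  deltas:
    - [0,0,0,-0.15]
    - [0,0,0,-0.15]
    - [0,0,0,-0.15]
    - [0,0,0,-0.15]
    - [0,0,0,-0.15]
    - [0,0,0,-0.15]
    - [0,0,0,-0.15]
    - [0,0,0,-0.15]

```text
clock: 7.55
tcp_pos: [0.395, 0.2229, 0.1495]
orientation: [-0.011, -0.13, 0.991, 0.03]
wrist_force: [0.4, 0.2, -2.5]
grip_width: 0.0469
```

Call:
move_arm:
  deltas:
    - [0,0,0,-0.15]
    - [0,0,0,-0.15]
    - [0,0,0,-0.15]
    - [0,0,0,-0.15]
    - [0,0,0,-0.15]
    - [0,0,0,-0.15]
    - [0,0,0,-0.15]
    - [0,0,0,-0.15]

```text
clock: 8.35
tcp_pos: [0.395, 0.2229, 0.1495]
orientation: [0.008, -0.667, 0.744, 0.031]
wrist_force: [-0.7, -0.7, -1.5]
grip_width: 0.047
```

Call:
move_arm:
  deltas:
    - [0,0,0,-0.15]
    - [0,0,0,-0.15]
    - [0,0,0,-0.15]
    - [0,0,0,-0.1]
    - [0,0,0,0]
    - [0,0,0,0]
    - [0,0,0,0]
    - [0,0,0,0]

```text
clock: 9.15
tcp_pos: [0.3951, 0.2231, 0.1495]
orientation: [-0.016, 0.843, -0.538, -0.028]
wrist_force: [0.1, 0.4, -1.9]
grip_width: 0.0469
```

Run:
```python
from look import *
st=bot.observe(); print(st["tcp_pos"],st["orientation"],psi(st),st["joint_pos"].round(3),st["clock"])
q=st["orientation"]; print(R.from_quat(q[[1,2,3,0]]).as_matrix().round(3))
print(delta(st,[st["tcp_pos"][0],st["tcp_pos"][1]-.1,st["tcp_pos"][2]],psi(st)))
```

```text
[0.39508434 0.2231076  0.1494822 ] [-0.01603076  0.84262603 -0.53753499 -0.02793795] -1.1357816044083158 [ 0.469  0.194 -0.454  0.924  0.064 -3.108] 9.15
[[ 0.421 -0.907 -0.03 ]
 [-0.905 -0.422  0.057]
 [-0.064  0.003 -0.998]]
[ 9.069  4.214 -0.     0.   ]
```

Call:
move_arm:
  deltas:
    - [1.8,0.8,0,0]
    - [1.8,0.8,0,0]
    - [1.8,0.8,0,0]
    - [0,0,0,0]
    - [0,0,0,0]
    - [0,0,0,0]
    - [0,0,0,0]
    - [0,0,0,0]

```text
clock: 9.95
tcp_pos: [0.3871, 0.1846, 0.1463]
orientation: [-0.011, 0.836, -0.548, -0.02]
wrist_force: [0.2, -0.9, -1.7]
grip_width: 0.0468
```

Run:
```python
from look import *
st=bot.observe(); print(st["tcp_pos"],st["orientation"],psi(st),st["joint_pos"].round(3),st["clock"])
```

```text
[0.38709449 0.1846329  0.1463359 ] [-0.01142516  0.83596599 -0.54830367 -0.01983472] -1.1610732154160057 [ 0.411  0.158 -0.509  0.907  0.046 -3.141] 9.95
```

Call:
move_arm:
  deltas:
    - [1.8,0.8,0,0]
    - [1.8,0.8,0,0]
    - [1.8,0.8,0,0]
    - [0,0,0,0]
    - [0,0,0,0]
    - [0,0,0,0]
    - [0,0,0,0]
    - [0,0,0,0]

```text
clock: 10.75
tcp_pos: [0.3743, 0.154, 0.1444]
orientation: [-0.004, 0.826, -0.563, -0.009]
wrist_force: [0.2, 0.1, -1.8]
grip_width: 0.0469
```

Run:
```python
from look import *
st=bot.observe(); print(st["tcp_pos"],st["orientation"],psi(st),st["joint_pos"].round(3),st["clock"])
q=st["orientation"]; print(R.from_quat(q[[1,2,3,0]]).as_matrix().round(3)[:,2])
```

```text
[0.37432811 0.15395417 0.14439645] [-0.00430162  0.82616589 -0.563342   -0.00878735] -1.1969426366625993 [ 0.375  0.12  -0.56   0.893  0.019 -3.141] 10.75
[-0.01   0.017 -1.   ]
```

Joint 5 is at 0.019 and dropping about 0.009 per row. Two more rows should do it.

Call:
move_arm:
  deltas:
    - [1.8,0.8,0,0]
    - [1.8,0.8,0,0]
    - [0,0,0,0]
    - [0,0,0,0]
    - [0,0,0,0]
    - [0,0,0,0]
    - [0,0,0,0]
    - [0,0,0,0]

```text
clock: 11.55
tcp_pos: [0.3648, 0.1342, 0.1439]
orientation: [0.001, 0.82, -0.573, -0.001]
wrist_force: [0.0, -0.2, -3.0]
grip_width: 0.0475
```

Run:
```python
from look import *
st=bot.observe(); print(st["tcp_pos"],st["orientation"],psi(st),st["joint_pos"].round(3),st["clock"])
q=st["orientation"]; print(R.from_quat(q[[1,2,3,0]]).as_matrix().round(3)[:,2])
print(delta(st,[.3677,.2473,.16],psi(st)))
```

```text
[0.36483991 0.13424335 0.143853  ] [ 0.00087922  0.81955305 -0.5730008  -0.00144927] -1.2203295160110947 [ 3.510e-01  9.400e-02 -5.920e-01  8.870e-01  1.000e-03 -3.141e+00] 11.55
[-0.003  0.    -1.   ]
[-10.52   -4.15   -1.615   0.   ]
```

Call:
move_arm:
  deltas:
    - [-4,0.4,0,0]
    - [-4,0.5,0,0]
    - [-4,0.5,0,0]
    - [-3,0.5,0,0]
    - [-1.3,0,0,0]
    - [0,0,0,0]
    - [0,0,0,0]
    - [0,0,0,0]

```text
clock: 12.35
tcp_pos: [0.2913, 0.2796, 0.144]
orientation: [0.001, 0.819, -0.574, -0.001]
wrist_force: [0.4, -0.3, -2.2]
grip_width: 0.047
```

```bash
cat >> look.py <<'E'
def chalk(c,st,xy,r=.042):
    """white outline: outer contour, on the plate's top"""
    P=cloud(c,st); m=near(P,xy,r)&(P[...,2]<.03)&(c["image"].min(2)>140)
    return rect(c,st,m,.008)
def report(name,plate_xy,held_top=None):
    st,c=look(name); print(st["clock"],"tcp",st["tcp_pos"].round(4),"psi",psi(st).round(4),"q",st["joint_pos"].round(2),"zax",R.from_quat(st["orientation"][[1,2,3,0]]).as_matrix()[:,2].round(3))
    print("plate",*plate(c,st,plate_xy)); print("chalk",chalk(c,st,plate_xy))
    if held_top is not None: print(*held(c,st,st["tcp_pos"][2]+held_top))
    return st,c
E
python3 - <<'E'
from look import *
st,c=report("w5",(.3657,.3077),.04)
print(delta(st,[.3657,.3077,.06],psi(st)))
E
```

```text
12.35 tcp [0.2913 0.2796 0.144 ] psi -1.222 q [ 0.76  0.12 -0.56  0.89  0.   -2.73] zax [-0.004 -0.001 -1.   ]
plate [365.4 307.8  98.7  97.7  83.7] 0.0085
chalk [365.7 308.4  60.3  60.2  20. ]
rect [296.3 281.4  48.4  47.9 -69.8] zmed 0.1809 offset in tool x,y mm [ 0.02 -5.36]
[-0.098 -7.957  8.395  0.   ]
```

View pics/w5.png

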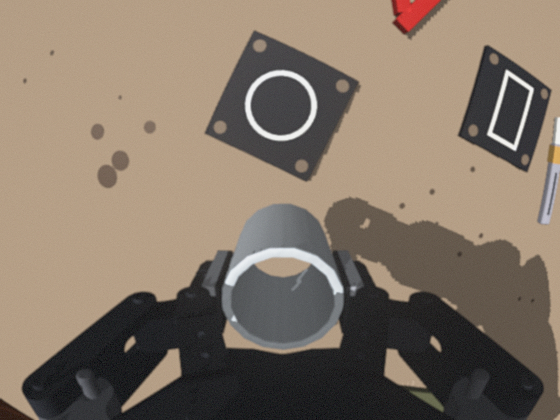

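The held tube's rim is at (283,298), the plate_round circle at (280,105). Next, lower it.

Call:
move_arm:
  deltas:
    - [0,-3.7,0,0]
    - [-0.1,-3.7,0,0]
    - [0,0,3.5,0]
    - [0,0,3.5,0]
    - [0,0,2,0]
    - [0,0,1.4,0]
    - [0,0,0,0]
    - [0,0,0,0]

```text
clock: 13.2
tcp_pos: [0.3602, 0.3064, 0.04]
orientation: [0.001, 0.819, -0.574, -0.001]
wrist_force: [-0.3, 0.5, -2.1]
grip_width: 0.047
```

Run:
```python
from look import *
st,c=look("w6"); print(st["tcp_pos"],st["wrist_force"],*held(c,st,st["tcp_pos"][2]+.039))
```

```text
[0.36015184 0.3063777  0.04004993] [-0.26710813  0.49491702 -2.09010444] rect [364.9 308.1  49.1  49.   20. ] zmed 0.0769 offset in tool x,y mm [ 0.   -5.05]
```

View pics/w6.png

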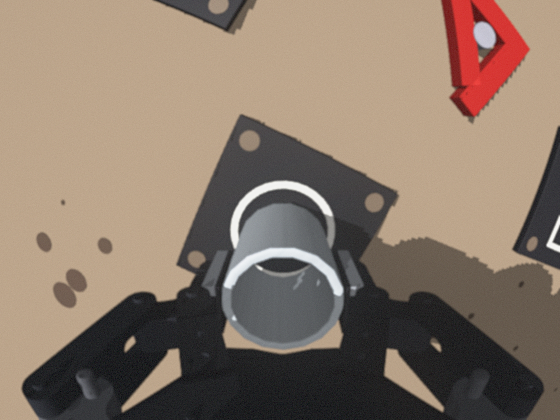

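The tube stands over the circle, with its foot about 11 mm above the plate. Lower and release.

Call:
move_arm:
  deltas:
    - [0,0,0.6,0]
    - [0,0,0.4,0]
    - [0,0,0.1,0]
    - [0,0,0,0]
    - [0,0,0,0]
    - [0,0,0,0]
    - [0,0,0,0]
    - [0,0,0,0]

```text
clock: 14.05
tcp_pos: [0.3605, 0.3076, 0.0309]
orientation: [-0.0, 0.82, -0.573, -0.001]
wrist_force: [-3.3, -2.2, 13.1]
grip_width: 0.0469
```

Call:
move_arm:
  deltas:
    - [0,0,0,0]
    - [0,0,0,0]
    - [0,0,0,0]
    - [0,0,0,0]
    - [0,0,-2,0]
    - [0,0,-3.5,0]
    - [0,0,-3.5,0]
    - [0,0,-3.5,0]
  jaw: 1

```text
clock: 14.85
tcp_pos: [0.3598, 0.3067, 0.1549]
orientation: [0.001, 0.82, -0.573, -0.002]
wrist_force: [0.3, 0.4, -1.0]
grip_width: 0.0854
```

Run:
```python
from look import *
st,c=report("w7",(.3655,.3079)); print(piece(c,st,(.3655,.308),.068))
print(delta(st,[.648,.1440,.17],0),delta(st,[.648,.1440,.17],np.pi/2))
```

```text
14.85 tcp [0.3598 0.3067 0.1549] psi -1.2205 q [ 0.7   0.22 -0.4   0.95  0.   -2.79] zax [-0.004 -0.    -1.   ]
plate [366.2 307.5  99.4  98.6  84.1] 0.0085
chalk [377.9 318.   60.   28.8 -52.4]
(array([363.3, 308.9,  48.5,  46.8,  21.6]), np.float64(0.0679))
[ 25.175 -21.484  -1.513  -1.221] [ 25.175 -21.484  -1.513   0.35 ]
```

View pics/w7.png

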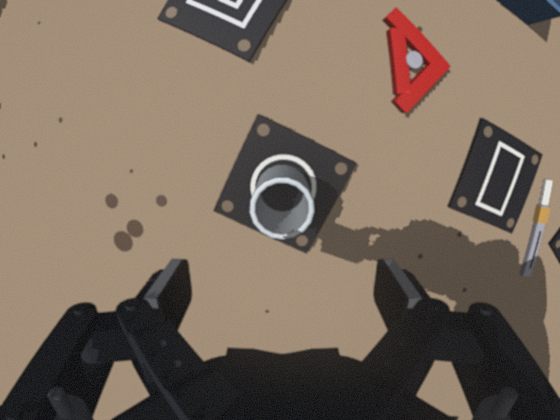

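The tube stands on the plate at (282,207) with the chalk showing above it. I check the gap between its foot and the chalk on the camera side.

Run:
```python
from look import *
st,c=load("w7"); im=c["image"]; g=im.min(2)
for u in (270,278,286,294): print(u,list(zip(range(150,178),g[150:178,u].tolist())) if u==278 else g[150:178,u].tolist())
a=onplane(c,[[282,150],[282,178]],.008,st); print(np.linalg.norm(a[0]-a[1])/28*1e3,"mm/px")
for n in("v",):
  print("row185 left",g[185,240:262].tolist(),"right",g[185,304:326].tolist())
```

```text
270 [61, 63, 62, 62, 54, 66, 109, 167, 212, 226, 226, 209, 160, 103, 64, 53, 63, 87, 113, 122, 127, 122, 124, 122, 121, 121, 121, 117]
278 [(150, 62), (151, 53), (152, 55), (153, 69), (154, 130), (155, 193), (156, 224), (157, 227), (158, 221), (159, 178), (160, 114), (161, 66), (162, 54), (163, 58), (164, 73), (165, 104), (166, 112), (167, 113), (168, 111), (169, 113), (170, 112), (171, 109), (172, 109), (173, 112), (174, 107), (175, 107), (176, 107), (177, 146)]
286 [63, 58, 60, 80, 142, 198, 224, 228, 218, 165, 100, 63, 52, 62, 66, 89, 95, 102, 101, 99, 100, 97, 99, 98, 94, 93, 98, 142]
294 [60, 63, 57, 53, 62, 101, 161, 210, 226, 227, 213, 165, 101, 65, 49, 61, 60, 68, 81, 87, 85, 84, 87, 86, 86, 84, 85, 82]
0.9125398529331704 mm/px
row185 left [56, 60, 55, 57, 58, 58, 60, 56, 59, 82, 154, 216, 225, 225, 205, 148, 113, 120, 129, 145, 169, 199] right [92, 79, 76, 73, 60, 43, 49, 80, 107, 123, 122, 104, 79, 46, 40, 47, 45, 45, 44, 42, 44, 43]
```

The gap there is 4.1 mm instead of 2, so the tube sits about 2.1 mm towards tool +y. That also shows the in-hand reading is biased by about 2 mm. I regrip and shift it by -0.21 cm.

Call:
move_arm:
  deltas:
    - [0,0,3.5,0]
    - [0,0,3.5,0]
    - [0,0,3.4,0]
    - [0,0,2,0]
    - [0,0,0,0]
    - [0,0,0,0]
    - [0,0,0,0]
    - [0,0,0,0]

```text
clock: 15.7
tcp_pos: [0.3608, 0.3079, 0.0312]
orientation: [-0.0, 0.819, -0.573, -0.001]
wrist_force: [0.6, -0.1, -0.2]
grip_width: 0.0857
```

Call:
move_arm:
  deltas:
    - [0,0,0,0]
    - [0,0,0,0]
    - [0,0,0,0]
    - [0,0,0,0]
    - [0,0,0,0]
    - [0,0,-0.5,0]
    - [0,-0.21,0,0]
    - [0,0,0,0]
  jaw: 0

```text
clock: 16.5
tcp_pos: [0.362, 0.3079, 0.0349]
orientation: [0.001, 0.819, -0.573, -0.001]
wrist_force: [0.1, 0.0, -3.0]
grip_width: 0.0473
```

Call:
move_arm:
  deltas:
    - [0,0,0,0]
    - [0,0,0.3,0]
    - [0,0,0.2,0]
    - [0,0,0,0]
    - [0,0,0,0]
    - [0,0,0,0]
    - [0,0,0,0]
    - [0,0,0,0]

```text
clock: 17.3
tcp_pos: [0.3616, 0.3077, 0.0306]
orientation: [0.001, 0.819, -0.573, -0.001]
wrist_force: [-2.0, -2.1, 8.4]
grip_width: 0.0471
```

Call:
move_arm:
  deltas:
    - [0,0,0,0]
    - [0,0,0,0]
    - [0,0,0,0]
    - [0,0,-2,0]
    - [0,0,-3.5,0]
    - [0,0,-3.5,0]
    - [0,0,-3.5,0]
    - [0,0,0,0]
  jaw: 1

```text
clock: 18.1
tcp_pos: [0.3649, 0.3102, 0.1593]
orientation: [-0.004, 0.819, -0.573, -0.0]
wrist_force: [0.1, 0.6, -0.4]
grip_width: 0.0851
```

Run:
```python
from look import *
st,c=report("w8",(.3655,.3079)); print(piece(c,st,(.3655,.308),.068))
g=c["image"].min(2); print(g[140:185,278].tolist())
print("to channel",delta(st,[.648,.1440,.18],psi(st)))
```

```text
18.1 tcp [0.3649 0.3102 0.1593] psi -1.2205 q [ 0.7   0.22 -0.39  0.96  0.   -2.79] zax [ 0.004  0.006 -1.   ]
plate [366.2 307.7  99.2  98.3  84. ] 0.0084
chalk [378.2 318.8  59.6  27.5 -50.3]
(array([365.3, 308.6,  48.2,  47.1,  20.2]), np.float64(0.0678))
[68, 57, 58, 62, 57, 59, 63, 63, 61, 60, 63, 56, 62, 61, 62, 63, 58, 58, 58, 54, 51, 69, 135, 199, 225, 225, 219, 168, 100, 64, 82, 104, 114, 119, 116, 112, 110, 115, 112, 115, 115, 112, 118, 160, 206]
to channel [ 25.322 -20.885  -2.066   0.   ]
```

The gap is now about 1.9 mm, so the round tube is done. Next is the channel. I need the direction of the drawn U and of the piece.

Run:
```python
from look import *
im=cv2.imread("pics/top0.png"); st,c=load("w7")
a=cv2.resize(im[170:235,95:180],None,fx=4.5,fy=4.5,interpolation=2); b=cv2.resize(im[130:180,190:255],None,fx=5.8,fy=5.8,interpolation=2)
h=290; cv2.imwrite("pics/crop1.png",np.hstack([a[:h],b[:h]]))
```

```text
(no output)
```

View pics/crop1.png

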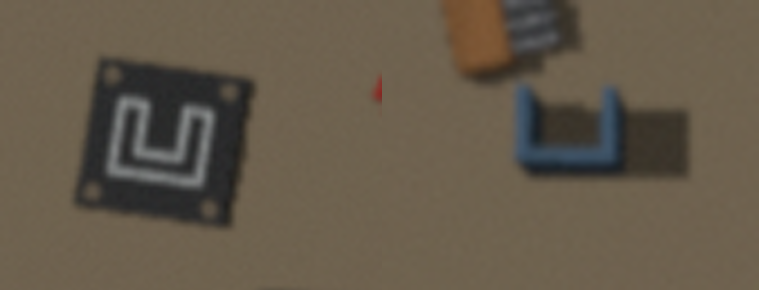

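Both U shapes open towards world +x; the plate's is turned about -9°. I turn first, to stay off the joint-6 limit, then travel.

Call:
move_arm:
  deltas:
    - [0,0,-0.5,0.12]
    - [0,0,-0.5,0.12]
    - [0,0,-0.5,0.11]
    - [2.0,-3.5,0,0]
    - [2.0,-3.5,0,0]
    - [2.0,-3.5,0,0]
    - [2.0,-3.5,0,0]
    - [2.0,-3.5,0,0]

```text
clock: 18.95
tcp_pos: [0.5376, 0.2065, 0.1674]
orientation: [0.002, 0.707, -0.707, -0.002]
wrist_force: [0.5, 0.7, -0.2]
grip_width: 0.0854
```

Call:
move_arm:
  deltas:
    - [2.0,-3.5,0,0]
    - [2.0,-3.5,0,0]
    - [2.0,-3.0,0,0]
    - [0.6,-1,0,0]
    - [0,0,0,0]
    - [0,0,0,0]
    - [0,0,0,0]
    - [0,0,0,0]

```text
clock: 19.75
tcp_pos: [0.646, 0.1428, 0.169]
orientation: [0.001, 0.708, -0.706, -0.002]
wrist_force: [-0.5, 0.4, 0.2]
grip_width: 0.0854
```

```bash
cat >> look.py <<'E'
def show(name,xy,top=.06,**k):
    st,c=look(name); print(st["clock"],"tcp",st["tcp_pos"].round(4),"psi",psi(st).round(4),"q",st["joint_pos"].round(2),"zax",R.from_quat(st["orientation"][[1,2,3,0]]).as_matrix()[:,2].round(3))
    p,z=piece(c,st,xy,top,**k); print("piece",p,z); return st,c,p
E
python3 - <<'E'
from look import *
st,c,p=show("w9",(.654,.142))
print(delta(st,[p[0]/1e3,p[1]/1e3,.021],np.radians(p[4])))
E
```

```text
19.75 tcp [0.646  0.1428 0.169 ] psi -1.5689 q [ 0.22  0.53  0.12  1.16  0.   -2.93] zax [-0.004  0.    -1.   ]
piece [658.3 141.5  49.9  39.1  89.1] 0.0602
[ 0.133 -1.226 14.804  0.018]
```

View pics/w9.png

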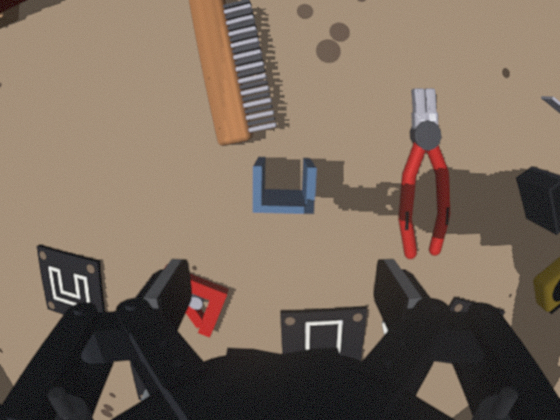

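The channel's U is at (284,187), opening up in the image (+x). The brush end at (232,140) is clear of the fingers. Grasp.

Call:
move_arm:
  deltas:
    - [0.1,-1.2,0,0.018]
    - [0,0,3.5,0]
    - [0,0,3.5,0]
    - [0,0,3.5,0]
    - [0,0,2.5,0]
    - [0,0,1.8,0]
    - [0,0,0,0]
    - [0,0,0,0]

```text
clock: 20.6
tcp_pos: [0.6585, 0.1413, 0.0213]
orientation: [-0.001, -0.701, 0.713, 0.001]
wrist_force: [-0.8, -0.2, 0.6]
grip_width: 0.0853
```

Call:
move_arm:
  deltas:
    - [0,0,0,0]
    - [0,0,0,0]
    - [0,0,0,0]
    - [0,0,0,0]
    - [0,0,0,0]
    - [0,0,0,0]
    - [0,0,0,0]
    - [0,0,0,0]
  jaw: 0

```text
clock: 21.4
tcp_pos: [0.66, 0.1413, 0.0226]
orientation: [0.0, -0.701, 0.713, 0.001]
wrist_force: [-0.8, 1.5, 6.9]
grip_width: 0.0495
```

Run:
```python
from look import *
st,c=look("w10"); print(st["tcp_pos"],psi(st),st["grip_width"],delta(st,[.6583,.1415,.02],psi(st)),*held(c,st,.0605))
# plate: TCP 8 cm along tool +y from plate centre, yaw for plate
pl=np.array([.5193,.4172]); yaw=np.radians(81.2); y=-1.7247
print(delta(st,[*(pl+.08*np.array([np.sin(y),-np.cos(y)])),.15],yaw))
```

```text
[0.66000546 0.14134128 0.0225968 ] -1.5884563115933639 0.04947503016099932 [-0.013  0.171  0.26   0.   ] rect [660.4 141.3  52.1  42.2  88.8] zmed 0.0601 offset in tool x,y mm [ 0.03 -0.4 ]
[-28.42   22.481 -12.74    0.136]
```

Call:
move_arm:
  deltas:
    - [0,0,-3,0]
    - [0,0,-3.5,0]
    - [-2,1.5,-3.5,0]
    - [-3.5,2.8,-2.5,0]
    - [-3.5,2.8,0,0]
    - [-3.5,2.8,0,0]
    - [-3.5,2.8,0,0]
    - [-3.5,2.8,0,0]

```text
clock: 22.25
tcp_pos: [0.5065, 0.3382, 0.1451]
orientation: [-0.002, -0.701, 0.713, 0.001]
wrist_force: [-0.2, 1.4, -3.3]
grip_width: 0.0499
```

Call:
move_arm:
  deltas:
    - [-3.5,2.8,0,0]
    - [-3.0,2.5,0,0]
    - [-2.4,1.7,0,0]
    - [0,0,0,0.136]
    - [0,0,0,0]
    - [0,0,0,0]
    - [0,0,0,0]
    - [0,0,0,0]

```text
clock: 23.05
tcp_pos: [0.4403, 0.4271, 0.1458]
orientation: [-0.001, -0.651, 0.759, 0.001]
wrist_force: [0.7, 0.0, -3.4]
grip_width: 0.0492
```

Run:
```python
from look import *
st,c=report("w11",(.5193,.4172),.0385)
p,_=plate(c,st,(.5193,.4172)); h=chalk(c,st,(.5193,.4172))
print(delta(st,[p[0]/1e3,p[1]/1e3,.03],np.radians(p[4])),delta(st,[p[0]/1e3,p[1]/1e3,.03],np.radians(h[4])))
```

```text
23.05 tcp [0.4403 0.4271 0.1458] psi -1.7248 q [ 0.77  0.46 -0.07  1.05  0.   -2.22] zax [-0.004 -0.    -1.   ]
plate [478.2 393.4  43.7  24.2 -73.2] 0.0084
chalk [519.5 416.9  63.2  51.4  80.6]
rect [441.  427.   51.7  41.7  81.1] zmed 0.1834 offset in tool x,y mm [-0.02 -0.66]
[ 2.748 -4.258 11.583 -0.447] [ 2.7480e+00 -4.2580e+00  1.1583e+01  1.0000e-02]
```

View pics/w11.png

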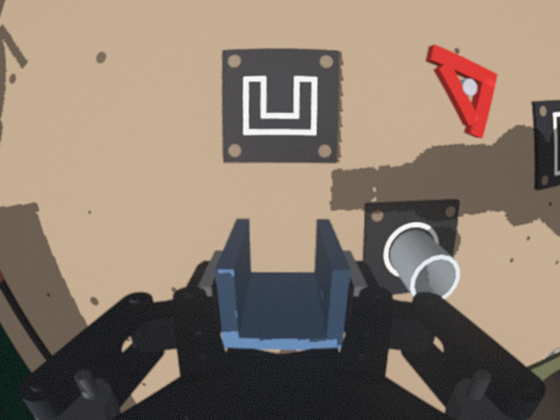

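The held channel is at (283,300) and the chalk U at (280,105); both open up, and 63 x 51 mm fits the outline plus its line width. Lower to about 1 cm above the plate and check.

Call:
move_arm:
  deltas:
    - [-0.1,-4,0,0]
    - [-0.1,-4.15,0,0.01]
    - [0,0,3.5,0]
    - [0,0,3.5,0]
    - [0,0,2,0]
    - [0,0,1.2,0]
    - [0,0,0,0]
    - [0,0,0,0]

```text
clock: 23.9
tcp_pos: [0.5211, 0.4178, 0.0446]
orientation: [-0.001, -0.647, 0.763, 0.001]
wrist_force: [0.7, 0.1, -2.7]
grip_width: 0.0493
```

Run:
```python
from look import *
st,c=look("w12"); print(st["tcp_pos"],psi(st),*held(c,st,st["tcp_pos"][2]+.038))
print(delta(st,[.5195,.4169,.031],psi(st)))
```

```text
[0.52109379 0.41776642 0.04462828] -1.734556968595352 rect [521.5 417.7  51.9  42.1  80.2] zmed 0.0822 offset in tool x,y mm [-0.   -0.41]
[0.111 0.143 1.363 0.   ]
```

View pics/w12.png

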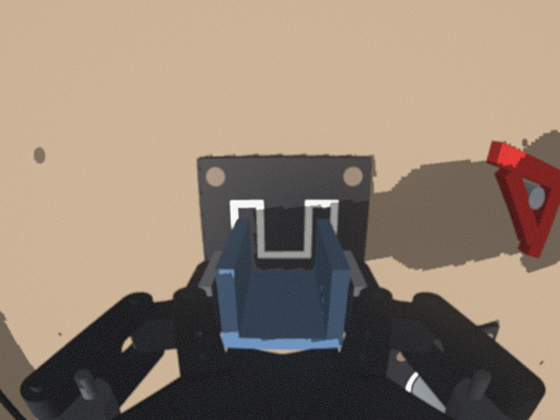

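The flanges line up inside the chalk U, with its centre about 2 px to the right (+0.1 cm). Correct, lower and release.

Call:
move_arm:
  deltas:
    - [0.1,0,0,0]
    - [0,0,0.7,0]
    - [0,0,0.4,0]
    - [0,0,0.2,0]
    - [0,0,0,0]
    - [0,0,0,0]
    - [0,0,0,0]
    - [0,0,0,0]

```text
clock: 24.75
tcp_pos: [0.5201, 0.4164, 0.0307]
orientation: [-0.001, -0.647, 0.763, 0.001]
wrist_force: [-0.5, 0.1, -2.3]
grip_width: 0.0494
```

Call:
move_arm:
  deltas:
    - [0,0,0,0]
    - [0,0,0,0]
    - [0,0,0,0]
    - [0,0,0,0]
    - [0,0,-2,0]
    - [0,0,-3.5,0]
    - [0,0,-3.5,0]
    - [0,0,-3,0]
  jaw: 1

```text
clock: 25.55
tcp_pos: [0.5209, 0.4166, 0.1527]
orientation: [-0.001, -0.647, 0.763, 0.001]
wrist_force: [0.9, 1.4, 0.0]
grip_width: 0.0854
```

Run:
```python
from look import *
st,c,p=show("w13",(.5195,.4169),.068)
print("plate",plate(c,st,(.5195,.4169)),psi(st))
cv2.imwrite("pics/w13c.png",cv2.resize(c["image"][60:260,160:420],None,fx=3,fy=3,interpolation=2))
```

```text
25.55 tcp [0.5209 0.4166 0.1527] psi -1.7345 q [ 0.67  0.54  0.1   1.13  0.   -2.3 ] zax [-0.002  0.001 -1.   ]
piece [519.2 416.5  50.3  40.4  80.3] 0.0683
plate (array([520.3, 416.5,  98.8,  98.1,  80.7]), np.float64(0.0084)) -1.734518856226729
```

View pics/w13c.png

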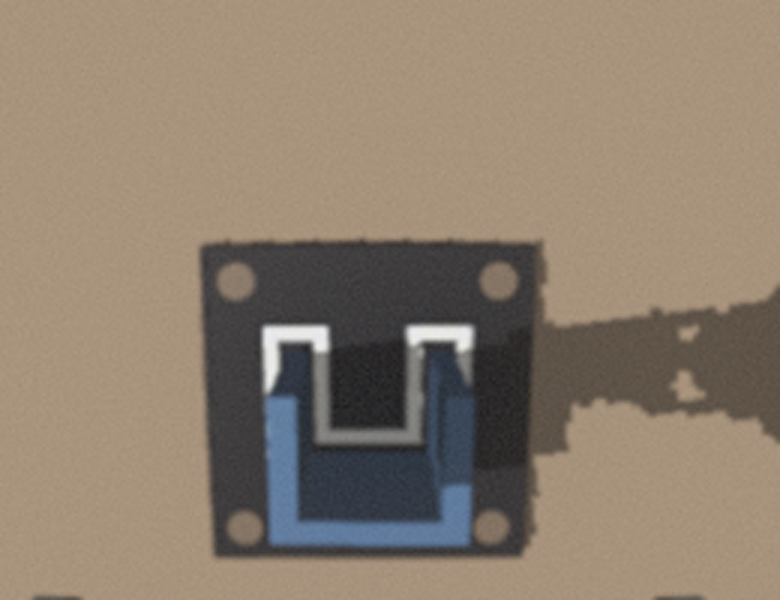

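The channel's centre is within 1 mm of the outline and its angle 0.4° off, open the right way. Next is the flat tube. I keep joint 6 mid-range: turn by 1.2, travel, then turn by 1.235.

Call:
move_arm:
  deltas:
    - [0,0,-0.5,0.15]
    - [0,0,-0.5,0.15]
    - [0,0,-0.5,0.15]
    - [0,0,-0.5,0.15]
    - [0,0,0,0.15]
    - [0,0,0,0.15]
    - [0,0,0,0.15]
    - [0,0,0,0.15]

```text
clock: 26.4
tcp_pos: [0.5207, 0.4164, 0.1706]
orientation: [-0.002, -0.1, 0.995, 0.0]
wrist_force: [-0.8, 0.5, -0.5]
grip_width: 0.0854
```

Call:
move_arm:
  deltas:
    - [0,-4,0,0]
    - [0,-4.5,0,0]
    - [0,-4.5,0,0]
    - [0,-4.5,0,0]
    - [0,-4.5,0,0]
    - [0,-4.5,0,0]
    - [0,-4.5,0,0]
    - [0,-4.5,0,0]

```text
clock: 27.2
tcp_pos: [0.5939, 0.0672, 0.1705]
orientation: [-0.001, -0.103, 0.995, 0.0]
wrist_force: [0.8, 0.2, 0.0]
grip_width: 0.0855
```

Call:
move_arm:
  deltas:
    - [0,-4.5,0,0]
    - [0,-4.5,0,0]
    - [0,-4.5,0,0]
    - [0,-4.5,0,0]
    - [0,-3.5,0,0]
    - [-0.3,-1.5,0,0.13]
    - [0,0,0,0.15]
    - [0,0,0,0.15]

```text
clock: 28.0
tcp_pos: [0.644, -0.1566, 0.1699]
orientation: [-0.002, 0.115, 0.993, -0.0]
wrist_force: [-0.7, 0.4, 0.1]
grip_width: 0.0852
```

Call:
move_arm:
  deltas:
    - [0,0,0,0.15]
    - [0,0,0,0.15]
    - [0,0,0,0.15]
    - [0,0,0,0.15]
    - [0,0,0,0.15]
    - [0,0,0,0.05]
    - [0,0,0,0]
    - [0,0,0,0]

```text
clock: 28.8
tcp_pos: [0.6439, -0.1555, 0.1701]
orientation: [-0.002, 0.489, 0.872, -0.001]
wrist_force: [0.3, -0.4, -0.5]
grip_width: 0.0853
```

Run:
```python
from look import *
st,c,p=show("w14",(.6445,-.1585))
print(delta(st,[p[0]/1e3,p[1]/1e3,.021],np.radians(p[4]+90)))
```

```text
28.8 tcp [ 0.6439 -0.1555  0.1701] psi 2.1199 q [-0.24  0.53  0.12  1.17 -0.   -0.79] zax [-0.003  0.    -1.   ]
piece [ 644.9 -159.3   61.5   30.    30.6] 0.0602
[-0.377 -0.111 14.912  0.015]
```

Call:
move_arm:
  deltas:
    - [-0.4,-0.1,0,0.015]
    - [0,0,3.5,0]
    - [0,0,3.5,0]
    - [0,0,3.5,0]
    - [0,0,2.5,0]
    - [0,0,1.8,0]
    - [0,0,0,0]
    - [0,0,0,0]

```text
clock: 29.65
tcp_pos: [0.6447, -0.1596, 0.0223]
orientation: [-0.002, 0.496, 0.868, -0.001]
wrist_force: [-0.1, 0.4, 0.7]
grip_width: 0.0848
```

Call:
move_arm:
  deltas:
    - [0,0,0,0]
    - [0,0,0,0]
    - [0,0,0,0]
    - [0,0,0,0]
    - [0,0,0,0]
    - [0,0,0,0]
    - [0,0,0,0]
    - [0,0,0,0]
  jaw: 0

```text
clock: 30.45
tcp_pos: [0.6452, -0.1595, 0.0231]
orientation: [-0.001, 0.496, 0.868, -0.001]
wrist_force: [0.1, -0.1, 7.4]
grip_width: 0.0292
```

Run:
```python
from look import *
st,c=look("w15"); print(st["tcp_pos"],psi(st),st["grip_width"],st["wrist_force"],delta(st,[.6449,-.1593,.02],psi(st)),*held(c,st,.0605))
pl=np.array([.4567,.0953]); y=np.radians(92)
print(delta(st,[*(pl+.09*np.array([np.sin(y),-np.cos(y)])),.15],y))
```

```text
[ 0.64520433 -0.15950844  0.02313094] 2.103738848457415 0.02920211694032547 [ 0.11142596 -0.14956398  7.38357456] [ 0.033 -0.016  0.313  0.   ] rect [ 641.4 -161.7   55.9   30.7   30.6] zmed 0.0601 offset in tool x,y mm [ 0.05 -4.39]
[ 27.225   4.617 -12.687   0.498]
```

Call:
move_arm:
  deltas:
    - [0,0,-3,0]
    - [0,0,-3.5,0]
    - [0,0,-3.5,0]
    - [3,0.6,-2.5,0]
    - [4,0.7,0,0]
    - [4,0.7,0,0]
    - [4,0.7,0,0]
    - [4,0.7,0,0]

```text
clock: 31.3
tcp_pos: [0.5759, 0.0227, 0.1462]
orientation: [-0.003, 0.496, 0.868, -0.001]
wrist_force: [0.7, 0.1, -3.8]
grip_width: 0.0293
```

Call:
move_arm:
  deltas:
    - [4,0.6,0,0]
    - [2.8,0.4,0,0]
    - [1.4,0.2,0,0.125]
    - [0,0,0,0.125]
    - [0,0,0,0.125]
    - [0,0,0,0.123]
    - [0,0,0,0]
    - [0,0,0,0]

```text
clock: 32.1
tcp_pos: [0.5457, 0.098, 0.1468]
orientation: [-0.002, 0.694, 0.72, -0.002]
wrist_force: [-0.1, 0.7, -3.4]
grip_width: 0.0295
```

Run:
```python
from look import *
st,c=report("w16",(.4567,.0953),.037)
h=chalk(c,st,(.4567,.0953),.05)
print(h,delta(st,[h[0]/1e3,h[1]/1e3,.0315],np.radians(h[4]+90)))
```

```text
32.1 tcp [0.5457 0.098  0.1468] psi 1.6082 q [ 0.18  0.36 -0.22  1.    0.    0.14] zax [-0.005 -0.    -1.   ]
plate [460.2  58.2  70.4  25.2   1.8] 0.0084
chalk [456.4  94.2  73.8  43.7   1.9]
rect [541.7  97.9  56.   31.2   2.2] zmed 0.1837 offset in tool x,y mm [ 0.01 -4.03]
[456.4  94.2  73.8  43.7   1.9] [-5.0000e-02 -8.9410e+00  1.1525e+01  4.0000e-03]
```

View pics/w16.png

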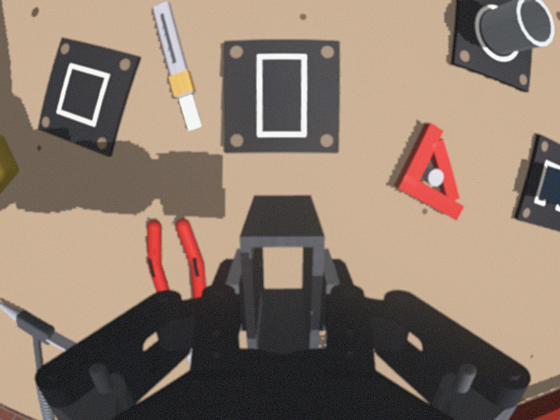

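Chalk rectangle at (281,96), 74 x 44 mm outer, with the long side along the piece's. The held tube is at (283,270). The knife at (190,125) is about 74 mm from the centre, so it is clear. Lower.

Call:
move_arm:
  deltas:
    - [0,-4,0,0]
    - [0,-4.0,0,0]
    - [0,-0.95,3.5,0]
    - [0,0,3.5,0]
    - [0,0,2,0]
    - [0,0,1.2,0]
    - [0,0,0,0]
    - [0,0,0,0]

```text
clock: 32.95
tcp_pos: [0.4568, 0.0951, 0.0461]
orientation: [-0.001, 0.694, 0.72, -0.001]
wrist_force: [0.3, -0.0, -2.1]
grip_width: 0.0297
```

Run:
```python
from look import *
st,c=look("w17"); print(st["tcp_pos"],psi(st),*held(c,st,st["tcp_pos"][2]+.037))
print(delta(st,[.4564,.0942,.0315],np.radians(91.9)))
```

```text
[0.45678571 0.09505946 0.04606483] 1.6063530510286539 rect [452.7  95.   56.1  31.2   2.1] zmed 0.0831 offset in tool x,y mm [ 0.09 -4.09]
[-0.085 -0.042  1.456  0.002]
```

Call:
move_arm:
  deltas:
    - [-0.1,0,0,0]
    - [0,0,0.8,0]
    - [0,0,0.4,0]
    - [0,0,0.2,0]
    - [0,0,0,0]
    - [0,0,0,0]
    - [0,0,0,0]
    - [0,0,0,0]

```text
clock: 33.8
tcp_pos: [0.4568, 0.0941, 0.032]
orientation: [-0.001, 0.695, 0.719, -0.001]
wrist_force: [0.7, 1.0, -3.0]
grip_width: 0.0294
```

Call:
move_arm:
  deltas:
    - [0,0,0,0]
    - [0,0,0,0]
    - [0,0,0,0]
    - [0,0,0,0]
    - [0,0,-2,0]
    - [0,0,-3.5,0]
    - [0,0,-3.5,0]
    - [0,0,-3.5,0]
  jaw: 1

```text
clock: 34.6
tcp_pos: [0.4568, 0.094, 0.1582]
orientation: [-0.001, 0.695, 0.719, -0.001]
wrist_force: [0.8, 0.1, -0.1]
grip_width: 0.0854
```

Run:
```python
from look import *
st,c,p=show("w18",(.4564,.0942),.068)
print("plate",plate(c,st,(.4564,.0942)))
cv2.imwrite("pics/w18c.png",cv2.resize(c["image"][60:260,160:420],None,fx=3,fy=3,interpolation=2))
t=[.5125,-.4079,.17]; print(psi(st),delta(st,t,psi(st)))
```

```text
34.6 tcp [0.4568 0.094  0.1582] psi 1.6057 q [ 0.2   0.21 -0.41  0.96  0.    0.17] zax [-0.004  0.    -1.   ]
piece [456.9  94.2  61.8  29.7   3. ] 0.0682
plate (array([456. ,  93.5,  98.5,  98.2, -88. ]), np.float64(0.0084))
1.6056618834698244 [-50.356   3.817  -1.179   0.   ]
```

View pics/w18c.png

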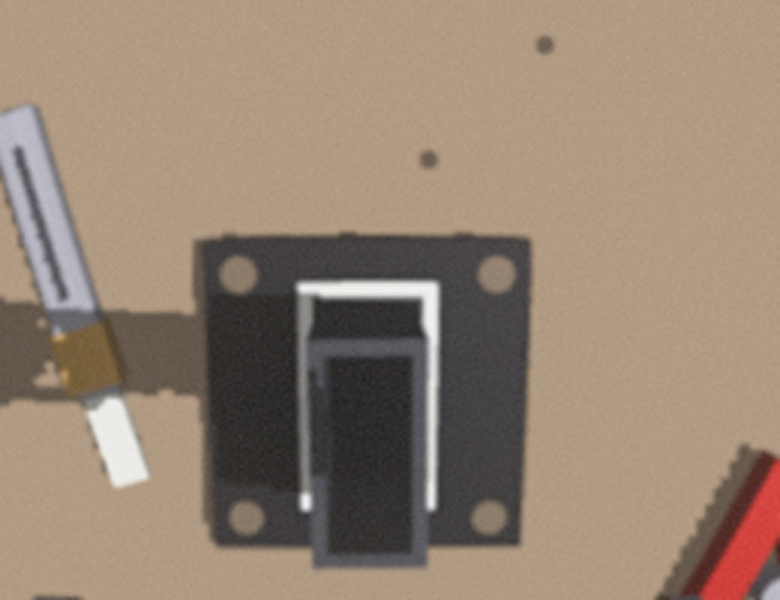

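The flat tube stands within about 1 mm of the outline's centre, with the chalk visible all round. Now the square tube.

Call:
move_arm:
  deltas:
    - [-3.5,0,-1,0]
    - [-4.6,0.3,0,0]
    - [-4.6,0.4,0,0]
    - [-4.6,0.4,0,0]
    - [-4.6,0.4,0,0]
    - [-4.6,0.4,0,0]
    - [-4.6,0.4,0,0]
    - [-4.6,0.4,0,0]

```text
clock: 35.45
tcp_pos: [0.4965, -0.2637, 0.1666]
orientation: [-0.001, 0.695, 0.719, -0.001]
wrist_force: [0.3, 0.3, -0.4]
grip_width: 0.0854
```

Call:
move_arm:
  deltas:
    - [-4.6,0.4,0,0]
    - [-4.6,0.4,0,0]
    - [-3.8,0.3,0,0]
    - [-1.7,0,0,-0.09]
    - [0,0,0,-0.086]
    - [0,0,0,0]
    - [0,0,0,0]
    - [0,0,0,0]

```text
clock: 36.25
tcp_pos: [0.5127, -0.4077, 0.1666]
orientation: [-0.002, 0.629, 0.777, -0.001]
wrist_force: [0.5, -0.4, -0.2]
grip_width: 0.0853
```

Run:
```python
from look import *
st,c,p=show("w19",(.5125,-.409))
print(delta(st,[p[0]/1e3,p[1]/1e3,.021],np.radians(p[4])),delta(st,[p[0]/1e3,p[1]/1e3,.021],np.radians(p[4]+90)))
```

```text
36.25 tcp [ 0.5127 -0.4077  0.1666] psi 1.7812 q [-0.67  0.52  0.09  1.15 -0.   -0.88] zax [-0.004  0.    -1.   ]
piece [ 512.6 -410.5   41.5   40.2   12.1] 0.0601
[-0.273 -0.067 14.561  1.57 ] [-2.7300e-01 -6.7000e-02  1.4561e+01 -1.0000e-03]
```

Call:
move_arm:
  deltas:
    - [-0.3,-0.1,0,0]
    - [0,0,3.5,0]
    - [0,0,3.5,0]
    - [0,0,3.5,0]
    - [0,0,2.5,0]
    - [0,0,1.5,0]
    - [0,0,0,0]
    - [0,0,0,0]

```text
clock: 37.1
tcp_pos: [0.512, -0.4114, 0.0219]
orientation: [-0.001, 0.629, 0.778, -0.001]
wrist_force: [-0.5, 0.6, 0.7]
grip_width: 0.085
```

Call:
move_arm:
  deltas:
    - [0,0,0,0]
    - [0,0,0,0]
    - [0,0,0,0]
    - [0,0,0,0]
    - [0,0,0,0]
    - [0,0,0,0]
    - [0,0,0,0]
    - [0,0,0,0]
  jaw: 0

```text
clock: 37.9
tcp_pos: [0.5125, -0.4119, 0.0228]
orientation: [-0.0, 0.629, 0.778, -0.001]
wrist_force: [0.2, 0.0, 5.5]
grip_width: 0.0397
```

Run:
```python
from look import *
st,c=look("w20"); print(st["tcp_pos"],psi(st),st["grip_width"],delta(st,[.5126,-.4105,.02],psi(st)),*held(c,st,.0605))
pl=np.array([.4482,-.1033]); y=np.radians(71)
print(delta(st,[*(pl+.085*np.array([np.sin(y),-np.cos(y)])),.15],y))
```

```text
[ 0.51248298 -0.41185032  0.02280544] 1.781681964454989 0.03966244738158123 [0.13  0.04  0.281 0.   ] rect [ 511.5 -412.1   43.9   41.7   12.1] zmed 0.0599 offset in tool x,y mm [-0.04 -1.01]
[ 27.129   7.452 -12.719   0.542]
```

Call:
move_arm:
  deltas:
    - [0,0,-3,0]
    - [0,0,-3.5,0]
    - [0,0,-3.5,0]
    - [3,0.9,-2.5,0]
    - [4,1.1,0,0]
    - [4,1.1,0,0]
    - [4,1.1,0,0]
    - [4,1.1,0,0]

```text
clock: 38.75
tcp_pos: [0.5234, -0.2128, 0.1458]
orientation: [-0.002, 0.629, 0.777, -0.001]
wrist_force: [0.9, 0.1, -3.6]
grip_width: 0.0395
```

Call:
move_arm:
  deltas:
    - [4,1.1,0,0]
    - [2.8,0.8,0,0]
    - [1.3,0.3,0,0.136]
    - [0,0,0,0.136]
    - [0,0,0,0.136]
    - [0,0,0,0.134]
    - [0,0,0,0]
    - [0,0,0,0]

```text
clock: 39.55
tcp_pos: [0.5283, -0.1306, 0.146]
orientation: [-0.002, 0.813, 0.582, -0.002]
wrist_force: [-1.0, 0.3, -3.0]
grip_width: 0.0397
```

Run:
```python
from look import *
xy=(.4482,-.1033)
st,c=report("w21",xy,.0375)
h=chalk(c,st,xy)
for a in(0,90): print(delta(st,[h[0]/1e3,h[1]/1e3,.0315],np.radians(h[4]+a)))
```

```text
39.55 tcp [ 0.5283 -0.1306  0.146 ] psi 1.2424 q [-0.24  0.35 -0.25  0.98 -0.    0.09] zax [-0.005  0.    -1.   ]Traceback (most recent call last):
  File "<stdin>", line 3, in <module>
  File "look.py", line 38, in report
    print("plate",*plate(c,st,plate_xy)); print("chalk",chalk(c,st,plate_xy))
                   ~~~~~^^^^^^^^^^^^^^^
  File "look.py", line 21, in plate
    return rect(c,st,m,.008), np.round(np.median(P[m>0][:,2]),4)
           ~~~~^^^^^^^^^^^^^
  File "look.py", line 9, in rect
    cs,_=cv2.findContours(m.astype(np.uint8),0,2); k=max(cs,key=cv2.contourArea)
                                                     ~~~^^^^^^^^^^^^^^^^^^^^^^^^
ValueError: max() iterable argument is empty
```

Run:
```python
from look import *
xy=(.4482,-.1033); st,c=load("w21"); P=cloud(c,st); m=near(P,xy,.085)&(P[...,2]<.03)
print(m.sum(),np.percentile(c["image"].max(2)[m],[5,25,50]),*held(c,st,st["tcp_pos"][2]+.0375))
h=chalk(c,st,xy); print(h,[delta(st,[h[0]/1e3,h[1]/1e3,.0315],np.radians(h[4]+a)) for a in (0,90)])
```

```text
27472 [ 83.  90. 210.] rect [ 527.5 -130.3   43.9   41.6  -18.8] zmed 0.1831 offset in tool x,y mm [ 0.06 -0.87]
[ 448.6 -101.3   54.    53.9   70.9] [array([ 2.0600e-01, -8.4910e+00,  1.1452e+01,  5.0000e-03]), array([ 0.206, -8.491, 11.452, -1.566])]
```

View pics/w21.png

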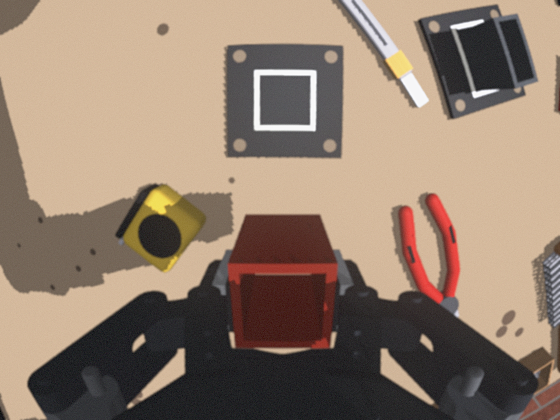

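The chalk square is at (285,100), 54 mm outer, and the held square tube at (283,300), parallel to it. The tape and knife are clear. Lower.

Call:
move_arm:
  deltas:
    - [0.1,-4,0,0]
    - [0.1,-4.55,0,0.005]
    - [0,0,3.5,0]
    - [0,0,3.5,0]
    - [0,0,2,0]
    - [0,0,1.2,0]
    - [0,0,0,0]
    - [0,0,0,0]

```text
clock: 40.4
tcp_pos: [0.4484, -0.1011, 0.0451]
orientation: [-0.001, 0.815, 0.579, -0.001]
wrist_force: [0.3, -0.2, -2.5]
grip_width: 0.0396
```

Run:
```python
from look import *
st=bot.observe(); print(st["tcp_pos"],psi(st),delta(st,[.4486,-.1013,.0315],np.radians(70.9)))
```

```text
[ 0.44841439 -0.10113727  0.04507945] 1.2354118809500576 [-0.009  0.023  1.358 -0.002]
```

Call:
move_arm:
  deltas:
    - [0,-0.05,0,0]
    - [0,0,0.7,0]
    - [0,0,0.4,0]
    - [0,0,0.2,0]
    - [0,0,0,0]
    - [0,0,0,0]
    - [0,0,0,0]
    - [0,0,0,0]

```text
clock: 41.2
tcp_pos: [0.448, -0.1008, 0.032]
orientation: [-0.001, 0.815, 0.579, -0.001]
wrist_force: [-0.3, 0.7, -3.4]
grip_width: 0.0394
```

Call:
move_arm:
  deltas:
    - [0,0,0,0]
    - [0,0,0,0]
    - [0,0,0,0]
    - [0,0,0,0]
    - [0,0,-2,0]
    - [0,0,-3.5,0]
    - [0,0,-3.5,0]
    - [0,0,-3.5,0]
  jaw: 1

```text
clock: 42.0
tcp_pos: [0.4479, -0.1008, 0.1582]
orientation: [-0.001, 0.815, 0.579, -0.001]
wrist_force: [1.1, -0.8, -0.6]
grip_width: 0.0856
```

Run:
```python
from look import *
st,c,p=show("w22",(.4486,-.1013),.068)
P=cloud(c,st); m=near(P,(.4486,-.1013),.085)&(P[...,2]<.03)&(c["image"].max(2)<110)
m=cv2.morphologyEx(m.astype(np.uint8),cv2.MORPH_OPEN,np.ones((5,5))); print("plate",rect(c,st,m,.008))
g=c["image"][:,:,1].astype(int); r=c["image"][:,:,2].astype(int)
print("G",g[140:200,280].tolist()); print("R",r[140:200,280].tolist())
```

```text
42.0 tcp [ 0.4479 -0.1008  0.1582] psi 1.2346 q [-0.22  0.2  -0.42  0.95 -0.    0.12] zax [-0.004  0.    -1.   ]
piece [ 448.2 -100.5   40.9   40.2  -19.2] 0.0682
plate [ 443.1 -114.7  128.    98.7   70.9]
G [82, 62, 63, 64, 65, 67, 65, 70, 67, 69, 61, 61, 69, 68, 59, 65, 62, 66, 66, 67, 63, 64, 67, 63, 66, 108, 180, 231, 237, 234, 201, 126, 67, 42, 42, 43, 38, 41, 44, 37, 40, 39, 44, 44, 42, 35, 42, 47, 50, 61, 54, 52, 47, 47, 43, 39, 46, 40, 45, 38]
R [90, 67, 65, 68, 69, 70, 68, 74, 71, 71, 64, 63, 70, 68, 63, 67, 66, 66, 68, 67, 68, 65, 69, 65, 68, 111, 180, 231, 237, 234, 203, 128, 72, 61, 71, 71, 67, 69, 74, 68, 73, 71, 72, 69, 69, 67, 84, 108, 130, 138, 135, 127, 105, 70, 48, 40, 46, 44, 51, 42]
```

All four are placed. I move clear and check the final state numerically from the fixed cameras.

Call:
move_arm:
  deltas:
    - [0,0,-4,0]
    - [-3,0,-3,0]
    - [-4,0,0,0]
    - [-4,0,0,0]
    - [-4,0,0,0]
    - [-4,0,0,0]
    - [-4,0,0,0]
    - [0,0,0,0]

```text
clock: 42.85
tcp_pos: [0.3715, -0.322, 0.2269]
orientation: [-0.0, 0.817, 0.576, -0.002]
wrist_force: [0.1, -0.2, 0.1]
grip_width: 0.0852
```

Run:
```python
from look import *
st=bot.observe(); print(st["clock"],st["tcp_pos"])
T={"channel":(.5195,.4169),"round":(.3655,.308),"flat":(.4564,.0942),"square":(.4486,-.1013)}
for cam in ("top","scene"):
    c=bot.capture(cam); P=cloud(c)
    for n,xy in T.items():
        for z,r in ((.068,.05),):
            m=near(P,xy,r)&(P[...,2]>.055)&(P[...,2]<.08)
            print(cam,n,m.sum(),rect(c,None,m,z) if m.any() else None, np.round(P[m][:,2].max(),4) if m.any() else None)
    if cam=="top":
        b=dict(np.load("top0.npz"))["image"]; d=cv2.absdiff(b,c["image"]).max(2)
        print("pliers change px",(d[118:185,258:288]>40).sum())
        g=c["image"].max(2)
        for n,(u,v) in PL.items():
            m=np.zeros((420,560),bool); m[v-26:v+26,u-26:u+26]=True; print("plate",n,rect(c,None,m&(g<75),.008))
```

```text
42.85 [ 0.37146414 -0.32200145  0.22689997]
top channel 131 [517.2 417.7  55.   37.9  81. ] 0.0759
top round 100 [363.9 309.1  48.1  45.   89.1] 0.0781
top flat 92 [456.9  96.   57.1  31.3  -0.5] 0.0765
top square 82 [448.7 -97.8  40.5  39.7  70.7] 0.0786
pliers change px 0
plate channel [518.9 413.4 112.1  98.   80.8]
plate round [365.8 306.1 108.2  98.5  84.2]
plate flat [457.3  94.2 103.5  98.   89.6]
plate square [ 448.7 -100.9  104.1   99.4   70.7]
scene channel 204 [524.6 418.8  52.   43.8  80.3] 0.0728
scene round 157 [371.3 311.1  51.7  49.3  49.3] 0.07
scene flat 176 [464.1  98.6  67.2  32.9   0.6] 0.0713
scene square 146 [456.  -95.4  47.7  44.7  70.9] 0.0716
```

All four pieces stand at the right height on plates that have not moved, and the pliers are unchanged. Hand in.

```bash
python3 -c "
from rig import bot
print(bot.finish_job())"
```

```text
the job is handed in; nothing more can be done
None
```

All four pieces stand upright on their matching base plates, lined up with the chalk, and the job was handed in at about 43 s of the 112 s allowed.

**Placement:** the wrist-camera checks after each release put the channel, flat tube and square tube within about 1 mm of the outline centre. The channel opens the same way as drawn and is about 0.4° off in angle. The flat tube read about 1° off and the square tube about 0.1°.

**Round tube:** it first landed about 2 mm off. I regripped and shifted it, and the gap to the chalk on the side the camera could see then read 1.9 mm, against 2 mm drawn.

**Wrist limit:** early on, joint 6 ran into its range limit while carrying the round tube and tilted the tool about 3.7°. I pushed gently at the opposite limit to bring it upright again before placing anything.

**Final checks:** from overhead, the pliers' area was unchanged and the plates were where they started, within what the partly covered outlines allow. The fixed cameras did not agree with the wrist camera exactly: the overhead view differed by about 1–4 mm. The scene view differed by about 5–10 mm, because its masks also took in the sides of the pieces, so I relied on the wrist readings. No final picture was viewed, because the 16-picture limit was used up; the closing checks and the square tube's placement check were numerical only.

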